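Press the round flask down into the spring cradle

TASK

Lift the larger of the two stoppered round-bottomed flasks off its cork ring, seat it upright in the sprung ring of the cradle, and press the flask gently down until the ring is at the bottom of its travel. Finish while still holding the flask pressed down, so that I can tighten the thumbscrews; push only on the flask, never on the cradle, and leave the smaller flask, the conical flask and the marker where they are.

Things in the scene. Friction and masses are not known exactly. Their poses are not given: they have to be found in the camera images.
- flask_large: the larger round-bottomed flask, clear glass: ball 82 mm in diameter, round neck 30 mm in diameter, white plastic stopper fixed in the mouth; 140 mm high over all; about 0.2 kg. Origin at the lowest point of the ball, z up along the neck. It stands on one of two like cork rings (82 mm across, 28 mm high, fixed to the worktop); which one varies
- flask_large_ball (a point): centre of the large flask's ball, 41 mm above its lowest point; z along the neck
- flask_large_neck (a point): middle of the large flask's neck, on its axis, 70 mm above the ball centre: the place to grip. Bare neck (30 mm in diameter) reaches from the ball's top, 32 mm below this point, to 14 mm above it; then comes a low lip 33 mm in diameter, its top 20 mm above the point, and the stopper's head (28 mm in diameter) ends 29 mm above the point
- flask_small: the smaller round-bottomed flask, same make: ball 60 mm, neck 24 mm in diameter, 107 mm high, origin at its lowest point; stands on the other cork ring; to be left there
- conical: conical glass flask, 80 mm across, 120 mm high, origin at the centre of its underside; to be left alone
- pen: marker pen lying on the worktop, 135 mm long, 16 mm thick, origin under its middle; to be left alone
- cradle: the spring cradle, fixed to the worktop: round grey base plate 152 mm in diameter and 12 mm thick, three barrels with thumbscrews, three plungers with coil springs carrying a steel ring. Origin under the centre of the base plate, z up
- ring_top (a point): centre of the ring's upper face (moves with the ring); 80 mm above the worktop when the springs are relaxed, 55 mm at the bottom of the travel. The ring is 82 mm outside, 66 mm inside, 8 mm thick, with three lugs whose ends lie 62 mm from the axis. The ball of the large flask rests on the ring's inner edge with its centre about 24 mm above this point; nothing is in the ball's way below the ring
- ring (a joint): how far the ring is pressed down, m: 0 relaxed, 0.025 at the stop. The springs need about 3 N to start moving and about 11 N at the stop (the flask's own weight does not move them)
There are look-alikes about, which are no part of the job. Leave any orange or yellow look-alike of the cradle alone. Leave any turquoise look-alike of the flask_large alone.

How it is judged (in metres and radians):
On the way, in this order (a step that is already met when the one before it is completed fails the run):
1. the large flask is lifted clear of its cork ring (height (world z) of flask_large_ball above 0.1 m and contact force between flask_large and the fingers above 0.5 N and contact force between flask_large and cradle below 0.1 N), for 0.1 s.
2. the ball of the large flask sits in the ring, upright, the ring not yet at the bottom (horizontal distance between flask_large_ball and ring_top below 0.008 m and angle between flask_large's own z axis and vertical below 0.17 rad and contact force between flask_large and cradle above 0.5 N and value of joint ring below 0.018 m), for 0.04 s.
At the end, for the whole second after the job is handed in: through the last second the large flask stands upright (within 10 degrees) with its ball in the ring (within 8 mm of the ring's axis), the robot presses on it, and the ring is within 3.5 mm of the bottom of its 25 mm travel, carrying more than 6 N from the flask; the flask is at rest (horizontal distance between flask_large_ball and ring_top below 0.008 m and angle between flask_large's own z axis and vertical below 0.17 rad and value of joint ring above 0.0215 m and z of flask_large_ball in the frame of ring_top between 0.018 and 0.03 m and contact force between flask_large and cradle above 6 N and (contact force between flask_large and the arm above 3 N or contact force between flask_large and the fingers above 3 N) and linear speed of flask_large below 0.02 m/s); the arm keeps its last pose, push and grip.
It fails at once if the robot pushes on the cradle or its ring (contact force between any of the arm, the fingers and cradle above 2 N).
It fails at once if the flask is forced against the cradle with more than 60 N (contact force between flask_large and cradle above 60 N).
It fails at once if the smaller flask is disturbed (distance of flask_small from where it was at the start of the episode above 0.02 m or angle between flask_small's own z axis and vertical above 0.5 rad).
It fails at once if the conical flask is disturbed (distance of conical from where it was at the start of the episode above 0.03 m or angle between conical's own z axis and vertical above 0.5 rad).
It fails at once if the marker is disturbed (distance of pen from where it was at the start of the episode above 0.04 m).
It also fails if it takes over 48 s, if anything falls off the work surface, if the arm or the gripper's body presses on something with over 40 N, if the wrist force passes 120 N, or if a joint passes its speed limit or range.

ROBOT

A 7-joint arm with a two-finger parallel gripper is mounted at the origin on a cart in front of the work surface, level with it; the furniture and walls round the work are solid. World frame = base frame: x ahead of the robot, y to its left, z up, the work surface at z = 0. Lengths are in mm, angles in rad, forces in N, time in s.
With the tool pointing down it reaches from about 350 to 900 mm from the base axis. Payload 8.1 kg.
Tool frame: the origin (TCP) lies at the very end of the fingers, on their centre line; the grasp point (between the pads) lies behind it (tcp_to_grasp is the z of the grasp point in the tool frame, in mm); z points along the fingers, x is the direction in which the jaws open and shut, and the axes are right-handed (so a half turn about z gives the same grasp; the last joint's range is limited). The gripper opens to 92 mm and grips with 3 to 60 N. Pads are 19 mm wide; open, the fingers measure 130 mm over their backs; the gripper's body (75 mm by 190 mm) begins 47 mm behind the grasp point.
Start: joints at [1.165, 0.434, 0.025, 1.573, -0.012, 1.134, -0.075], TCP at [186.347, -596.587, 226.742] pointing down, gripper open.
Joint ranges: [-2.62, 2.62], [-0.44, 2.09], [-1.27, 1.32], [0.08, 2.57], [-1.32, 4.46], [0.12, 2], [-2.74, 2.74]. Speed limits (rad/s): [2.22, 2.22, 3.01, 3.01, 3.14, 3.14, 3.14].

INTERFACE

Orientations are given as a 3x3 rotation matrix whose columns are the frame's x, y, z axes.
In Python, from workcell import get_state, capture, close_job, tcp_to_grasp gives the robot as it stands. The module is installed in compiled form; this text tells all that it offers.
- The arm moves only by the shell command python3 -m creep 'ROWS' [FORCE]. ROWS is JSON, a list of rows, each a list of 7 numbers: the shift along the tool's x, y, z in cm, then the turn, a rotation vector about the tool's x, y, z in rad, then the opening, from -1 (shut) to 1 (fully open), so that 0 is half open. In form: [[dx, dy, dz, ax, ay, az, gripper], ...]. A call has 1 to 20 rows; each row shifts and turns the commanded pose from where the row before left it, along the tool's axes as they then stand; what a row does not reach is not made up. A row lasts 1/8 s, in which the tool goes at most 62.5 mm and 10.7 degrees, less where a joint would pass 70% of its speed; a pose out of reach is approached as far as the arm can. A call is refused whole if a number of a shift passes 6.25 or a number of a turn 0.188, either way. A call with a gripper value outside its range is refused whole. The fingers move at their own pace and stop on an object; FORCE is the grip in N (left out, the last holds). Time passes only in rows, so rows that do not move let the fingers close. It gives the time, the measured TCP pose, the force and the opening at its end, in the units of the state.
- get_state(): the state, without advancing time (a new reading comes with each control period).
- capture(name): name is "side" or "top"; returns a dict with "pixels" (400x640x3 uint8, red, green, blue), "range_z" (400x640 float32, mm along the optical axis (not along the pixel's ray), 0 where there is no reading), "mtx" (3x3 intrinsics, pixels), "dist_coeffs" ([k1, k2, p1, p2, k3] as OpenCV has them; the pictures are not rectified), "rvec" (rotation vector, rad) and "tvec" (3), from world to camera coordinates, as OpenCV has them. Camera axes: x right, y down, z forward; pixel columns grow to the right and rows downward; lengths in mm; the calibration is good to about 2 mm. A picture is of the moment at which its call begins.
- close_job(): hands the job in, once; it reports no verdict.
The state is a dict: "t": time; "qpos": joint angles; "qvel": joint speeds; "joint_torque": joint torques, N m; "ee_pos": TCP position; "orientation": TCP orientation; "wrist_force": force on the tool from outside, world axes, zero at the start; "moment": the same for the moment, N m; "grip_width": finger opening in mm.
Only numpy, scipy, OpenCV 4.12 (cv2) and the standard library are available. Lean on these libraries where they do the work, as an engineer would, in place of code of your own. Each camera call takes 0.05 s, during which the arm holds its last target.

## Working session

There is one attempt and no reset: what is moved stays moved. The work goes in short steps, Python scripts to look and compute and a shell command to move; the robot and the scene stay as the last step left them, time stands still between calls to the robot, and variables do not carry over. Pictures are saved under pics/ and viewed, and the job is handed in when it is done.

```bash
mkdir -p pics
python3 - <<'E'
from workcell import get_state,capture,tcp_to_grasp
import cv2,numpy as np
print(tcp_to_grasp)
s=get_state();print({k:np.round(v,3).tolist() for k,v in s.items()})
for n in("side","top"):
    c=capture(n);cv2.imwrite(f"pics/{n}0.png",c["pixels"][:,:,::-1]);np.savez(f"{n}0.npz",**c)
    R=cv2.Rodrigues(c["rvec"])[0];print(n,-R.T@np.ravel(c["tvec"]),R.round(3).tolist(),c["mtx"],c["dist_coeffs"])
E
```

```text
-18.8
{'t': 0.0, 'qpos': [1.165, 0.435, 0.025, 1.574, -0.012, 1.134, -0.075], 'qvel': [-0.001, -0.001, -0.001, 0.0, -0.001, -0.001, -0.002], 'joint_torque': [0.001, -66.784, 0.986, -31.446, -0.06, 0.043, 0.0], 'ee_pos': [186.167, -596.104, 225.962], 'orientation': [[0.298, -0.955, -0.001], [-0.955, -0.298, 0.001], [-0.002, 0.0, -1.0]], 'wrist_force': [-0.059, -0.036, 0.08], 'moment': [0.028, 0.043, -0.005], 'grip_width': 92.051}
side [895.41937019 973.71165358 642.28394646] [[-0.923, 0.385, 0.013], [0.16, 0.415, -0.895], [-0.35, -0.824, -0.445]] [[362.87526941   0.         322.40422674]
 [  0.         362.87526941 193.54237323]
 [  0.           0.           1.        ]] [-0.04364233  0.          0.          0.          0.        ]
top [ 351.18951488  -35.28726291 1258.36844467] [[0.011, -1.0, -0.004], [-0.996, -0.01, -0.086], [0.085, 0.005, -0.996]] [[411.86475243   0.         315.18231565]
 [  0.         411.86475243 195.46346102]
 [  0.           0.           1.        ]] [0.03314307 0.         0.         0.         0.        ]
```

View pics/side0.png

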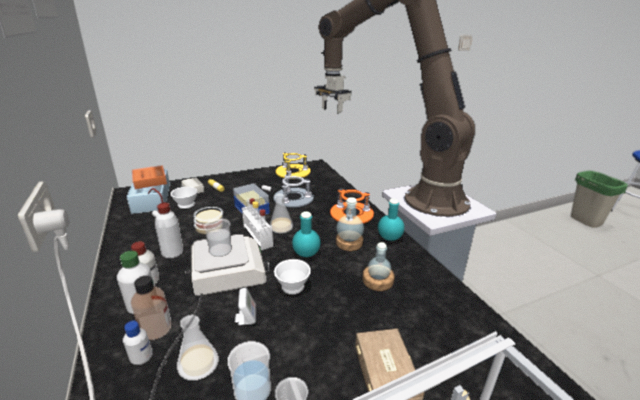

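View pics/top0.png

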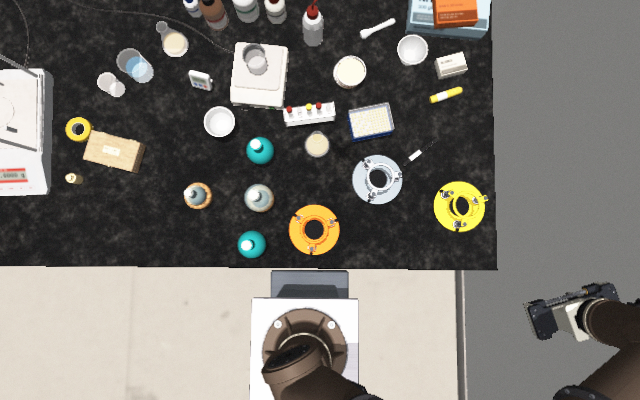

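The top view shows the clear large flask at about (259,197), with turquoise look-alikes at (260,150) and (251,244). The small flask is at (198,195), the grey cradle at (378,180), and the conical flask near (317,145). I'll zoom in next.

Run:
```python
import cv2,numpy as np
a=cv2.imread("pics/top0.png")[120:270,170:430];cv2.imwrite("pics/top0z.png",cv2.resize(a,None,fx=3,fy=3,interpolation=2))
b=cv2.imread("pics/side0.png")[140:300,220:420];cv2.imwrite("pics/side0z.png",cv2.resize(b,None,fx=3.7,fy=3.7,interpolation=2))
```

```text
(no output)
```

View pics/top0z.png

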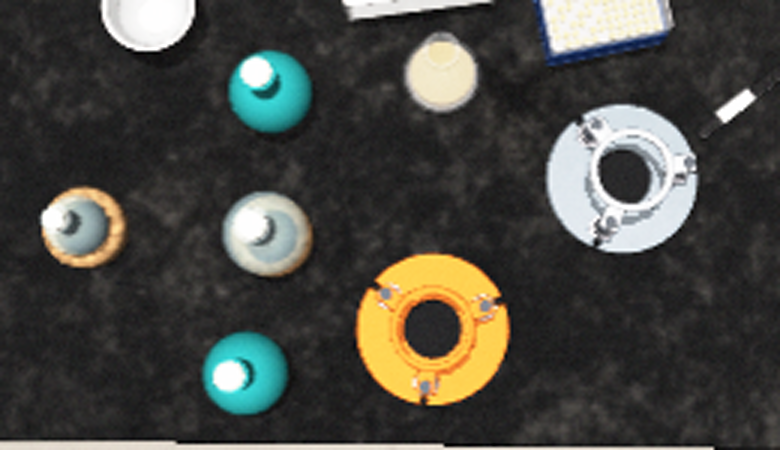

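View pics/side0z.png

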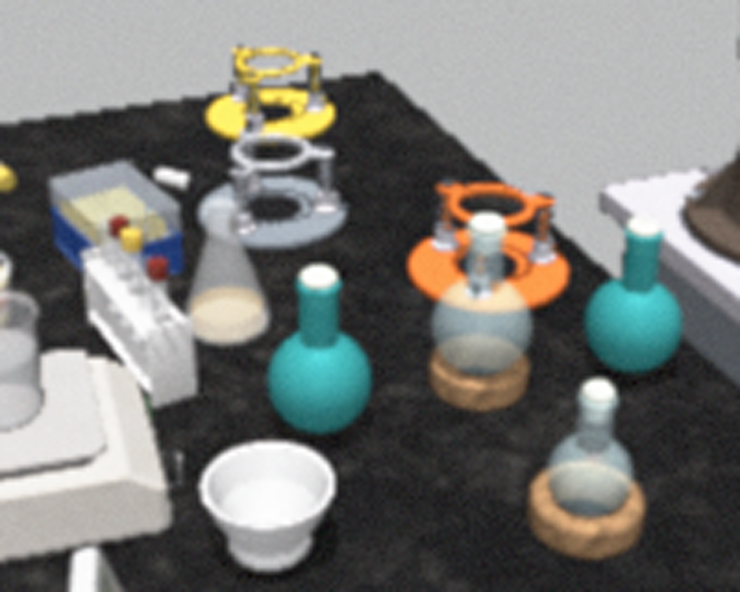

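```bash
cat > h.py <<'E'
import cv2,numpy as np
def ld(f): return dict(np.load(f))
def ray(c,uv):
    p=cv2.undistortPoints(np.array(uv,float).reshape(-1,1,2),c["mtx"],c["dist_coeffs"]).reshape(-1,2)
    R=cv2.Rodrigues(c["rvec"])[0]; o=-R.T@np.ravel(c["tvec"])
    d=np.c_[p,np.ones(len(p))]@R
    return o,d
def plane(c,uv,z):
    o,d=ray(c,uv); return o+d*((z-o[2])/d[:,2])[:,None]
def tri(c1,u1,c2,u2):
    o1,d1=ray(c1,u1);o2,d2=ray(c2,u2);d1=d1[0]/np.linalg.norm(d1);d2=d2[0]/np.linalg.norm(d2)
    t=np.linalg.lstsq(np.c_[d1,-d2],o2-o1,rcond=None)[0]
    a,b=o1+t[0]*d1,o2+t[1]*d2; return (a+b)/2,np.linalg.norm(a-b)
def world(c):
    z=c["range_z"];v,u=np.mgrid[:400,:640]
    p=cv2.undistortPoints(np.stack([u.ravel(),v.ravel()],1).astype(float).reshape(-1,1,2),c["mtx"],c["dist_coeffs"]).reshape(-1,2)
    R=cv2.Rodrigues(c["rvec"])[0]
    X=np.c_[p,np.ones(len(p))]*z.reshape(-1,1)
    return ((X-np.ravel(c["tvec"]))@R).reshape(400,640,3)
def project(c,P): return cv2.projectPoints(np.array(P,float).reshape(-1,1,3),c["rvec"],c["tvec"],c["mtx"],c["dist_coeffs"])[0].reshape(-1,2)
def blob(c,box,thr):
    x0,y0,x1,y1=box; m=np.zeros((400,640),bool); m[y0:y1,x0:x1]=thr(c["pixels"][y0:y1,x0:x1].astype(int))
    v,u=np.nonzero(m); return [u.mean(),v.mean()],len(u)
E
python3 - <<'E'
from h import *
np.set_printoptions(precision=1,suppress=True)
S,T=ld("side0.npz"),ld("top0.npz")
w=lambda p:(p.min(2)>225)
bt=blob(T,(243,183,270,208),w);bs=blob(S,(340,192,362,208),w);print(bt,bs)
P,e=tri(T,bt[0],S,bs[0]);print("stopper",P,e)
print("T on planes",plane(T,[bt[0]],160)) 
W=world(T)
print("depth stopper",W[192:200,250:259].reshape(-1,3)[:, :].max(0), np.median(W[193:198,252:257].reshape(-1,3),0))
# depth of table
print("table",W[160:170,225:235,2].mean(), "ring band cradle")
# cradle base plate
px=T["pixels"].astype(int)
m=np.zeros((400,640),np.uint8)
hsv=cv2.cvtColor(T["pixels"],cv2.COLOR_RGB2HSV)
sub=(px.min(2)>100)
m[145:215,345:408]=sub[145:215,345:408]
cs,_=cv2.findContours(m,cv2.RETR_EXTERNAL,cv2.CHAIN_APPROX_NONE)
c=max(cs,key=cv2.contourArea);q=cv2.convexHull(c).reshape(-1,2)
Q=plane(T,q,12)[:,:2];ctr,r=cv2.minEnclosingCircle(Q.astype(np.float32));print("base",ctr,r)
A=np.c_[2*Q,np.ones(len(Q))];s=np.linalg.lstsq(A,(Q**2).sum(1),rcond=None)[0];print("fit",s[:2],np.sqrt(s[2]+s[0]**2+s[1]**2))
# ring from depth
for n,C in(("T",T),("S",S)):
    X=world(C).reshape(-1,3); k=(np.hypot(X[:,0]-ctr[0],X[:,1]-ctr[1])<75)&(X[:,2]>50)&(X[:,2]<100)
    X=X[k];print(n,len(X),X.mean(0),np.percentile(X[:,2],[5,25,50,75,95]),(X.min(0)+X.max(0))/2)
# turquoise
for nm,box in(("A",(240,130,280,170)),("B",(232,226,270,262))):
    b=blob(T,box,w);print(nm,plane(T,[b[0]],140),b[1])
b=blob(T,(180,180,200,205),w);print("small",plane(T,[b[0]],120),b[1])
E
```

```text
([np.float64(252.7029702970297), np.float64(194.2871287128713)], 101) ([np.float64(351.4193548387097), np.float64(199.80645161290323)], 31)
stopper [447.5 138.5 154.2] 0.25713603587895884
T on planes [[446.9 137.7 160. ]]
depth stopper [ 454.1  146.  1258.4] [444.9 134.1 159.1]
table 1.3717319572000128 ring band cradle
base (509.7838134765625, -216.35211181640625) 77.47245025634766
fit [ 510.4 -215.9] 75.96247964633115
T 370 [ 509.  -215.5   80.4] [74.5 79.3 81.  82.6 85.6] [ 505.6 -225.2   71.2]
S 204 [ 512.6 -207.9   73.8] [53.2 72.3 77.5 80.  82.3] [ 508.5 -220.    67.2]
A [[588.9 137.5 140. ]] 71
B [[311.4 155.4 140. ]] 72
small [[454.1 324.9 120. ]] 54
```

```bash
python3 -m creep '[[-3,-4,0,0,0,0,1],[-3,-4,0,0,0,0,1],[-3,-4,0,0,0,0,1],[-3,-4,0,0,0,0,1],[-3,-4,0,0,0,0,1],[-3,-4,0,0,0,0,1],[-3,-4,0,0,0,0,1]]' 20
python3 - <<'E'
from h import *
np.set_printoptions(precision=1,suppress=True)
S,T=ld("side0.npz"),ld("top0.npz")
for z in (61,): print("ball by eye",plane(T,[[258.3,197.3]],z))
# side: ball left/right limits at zoom x 431..533,y~330 ; neck axis x
print("side ball eye",tri(T,[258.3,197.3],S,[220+482/3.7,140+328/3.7]))
print("stop eye",tri(T,[170+253/3,120+226/3],S,[220+488/3.7,140+224/3.7]))
# brightness of stopper
print(T["pixels"][187:203,243:264].min(2))
print("conical",plane(T,[[317,145]],30))
E
```

```text
t: 0.98
ee_pos: [391.6, -311.1, 226.6]
orientation: [[0.298, -0.955, -0.0], [-0.955, -0.298, 0.0], [-0.0, 0.0, -1.0]]
wrist_force: [0.3, -1.0, 0.4]
grip_width: 91.7
ball by eye [[446.8 136.7  61. ]]
side ball eye (array([446.7, 138. ,  54.6]), np.float64(1.5335251041409113))
stop eye (array([444.6, 135.1, 149.6]), np.float64(0.9096535629598187))
[[ 42  46  49  44  34  64 111 141 155 174 206 213 208 211 212 210 207 200
  197 192 188]
 [ 41  43  49  45  65 115 146 153 189 212 212 213 218 213 212 212 209 209
  205 204 198]
 [ 36  41  41  58 103 146 163 210 239 235 222 224 240 235 225 211 205 201
  204 207 206]
 [ 35  31  42  92 140 156 204 239 248 250 249 246 242 236 235 213 192 187
  187 182 185]
 [ 35  38  69 127 159 197 241 251 254 254 254 254 253 245 237 207 177 178
  175 171 166]
 [ 44  51 101 151 174 228 250 254 254 254 254 254 254 252 231 159 136 146
  175 175 168]
 [ 40  75 128 159 200 242 252 254 254 254 254 254 254 254 252 239 153  95
  142 175 172]
 [ 40  94 153 170 197 239 253 254 254 254 254 254 254 254 253 233 140  87
  119 179 177]
 [ 41  94 152 175 220 247 252 254 254 254 254 254 254 254 252 235 164  84
  105 163 176]
 [ 42  96 150 186 220 242 252 254 254 254 254 254 254 253 239 203 155  68
  101 162 176]
 [ 47  98 151 183 218 239 246 252 254 254 254 254 254 252 230 162 125  66
  104 164 181]
 [ 42  98 152 179 209 227 243 246 251 253 254 253 248 241 193 151  87  81
  139 184 181]
 [ 45  95 151 184 206 214 228 237 235 246 249 241 193 151 160 101  74  93
  150 181 185]
 [ 39  89 144 174 203 214 212 218 231 230 209 188 168 111  77  75 102 151
  188 186 181]
 [ 34  66 125 167 197 210 216 207 201 193 170 142 101  96  98 129 150 187
  187 185 174]
 [ 29  52 100 158 191 207 211 213 208 195 187 181 181 179 175 176 173 178
  179 179 176]]
conical [[609.8 -32.8  30. ]]
```

```bash
python3 -m creep '[[-5.1,-2.3,0,0,0,0,1],[-5.1,-2.3,0,0,0,0,1],[-5.1,-2.3,0,0,0,0,1],[-5.1,-2.3,0,0,0,0,1],[-5.1,-2.3,0,0,0,0,1],[-5.1,-2.3,0,0,0,0,1],[-5.1,-2.3,0,0,0,0,1],[-5.1,-2.3,0,0,0,0,1],[0,0,0,0,0,0,1],[0,0,0,0,0,0,1]]' 20
python3 - <<'E'
from workcell import *
import cv2,numpy as np
for n in("side","top"):
    c=capture(n);cv2.imwrite(f"pics/{n}1.png",c["pixels"][:,:,::-1]);np.savez(f"{n}1.npz",**c)
print(get_state()["qpos"])
a=cv2.imread("pics/side1.png")[120:300,260:460];cv2.imwrite("pics/side1z.png",cv2.resize(a,None,fx=3.3,fy=3.3))
E
```

```text
t: 2.22
ee_pos: [444.7, 131.1, 226.3]
orientation: [[0.298, -0.954, -0.001], [-0.954, -0.298, -0.001], [0.0, 0.001, -1.0]]
wrist_force: [1.0, -0.8, 0.7]
grip_width: 91.9
[ 4.08877301e-04  2.13636193e-01 -4.70166936e-01  1.91890635e+00
  1.12554168e-01  1.03537417e+00 -1.78828103e+00]
```

View pics/side1z.png

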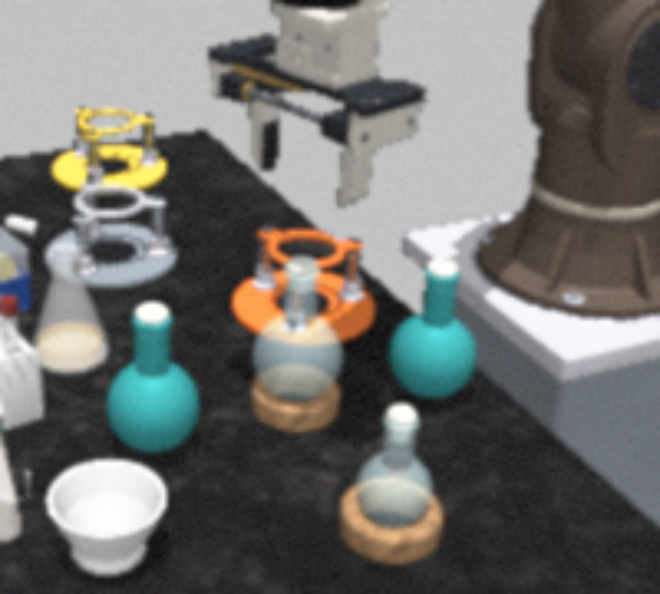

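View pics/top1.png

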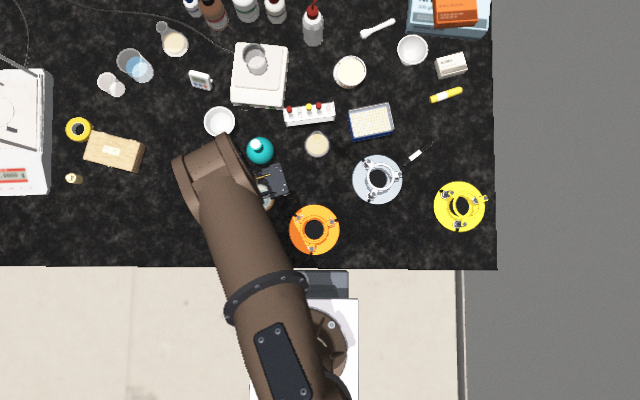

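```bash
python3 -m creep '[[-0.5,-0.4,0,0,0,0,1],[0,0,2,0,0,0,1],[0,0,2,0,0,0,1],[0,0,2,0,0,0,1],[0,0,2,0,0,0,1],[0,0,2,0,0,0,1],[0,0,1.8,0,0,0,1],[0,0,0,0,0,0,1],[0,0,0,0,0,0,1]]'
python3 - <<'E'
from workcell import *
from h import *
c=capture("side");np.savez("side2.npz",**c)
a=c["pixels"][150:270,300:420,::-1];cv2.imwrite("pics/side2z.png",cv2.resize(a,None,fx=5,fy=5))
p=get_state()["ee_pos"];print(p,(project(c,[p,[447,137,128],[447,137,158]])-[300,150])*5)
E
```

```text
t: 3.45
ee_pos: [447.8, 137.6, 109.3]
orientation: [[0.298, -0.955, 0.001], [-0.955, -0.298, 0.0], [-0.0, -0.001, -1.0]]
wrist_force: [0.2, 0.2, -0.3]
grip_width: 91.4
[447.95335916 137.70956457 109.49162194] [[252.32411185 315.01286724]
 [254.72486873 286.97726565]
 [257.2081583  241.97916107]]
```

View pics/side2z.png

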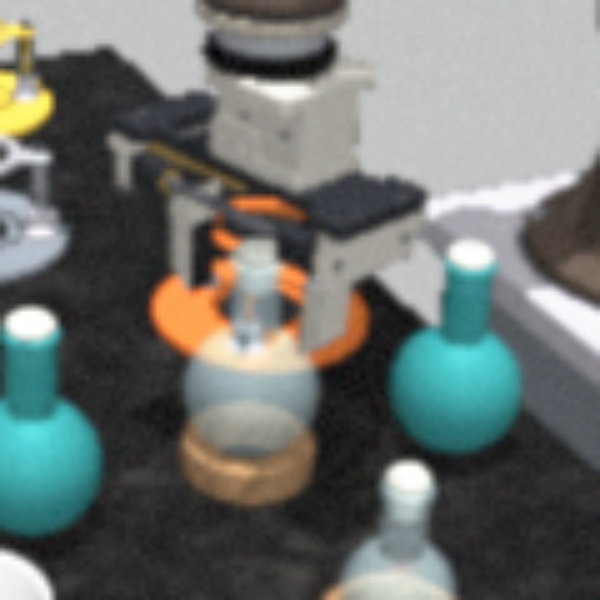

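The fingers straddle the bare neck at zoom (255,290), and the predicted stopper position matches the picture. Closing now.

```bash
python3 -m creep '[[0,0,0,0,0,0,-1],[0,0,0,0,0,0,-1],[0,0,0,0,0,0,-1],[0,0,0,0,0,0,-1],[0,0,0,0,0,0,-1],[0,0,0,0,0,0,-1],[0,0,0,0,0,0,-1],[0,0,0,0,0,0,-1]]' 40
```

```text
t: 4.5
ee_pos: [447.3, 137.7, 108.7]
orientation: [[0.298, -0.954, -0.0], [-0.954, -0.298, 0.0], [-0.0, 0.0, -1.0]]
wrist_force: [-1.0, 0.7, 0.1]
grip_width: 29.5
```

```bash
python3 -m creep '[[0,0,-1,0,0,0,-1],[0,0,-1,0,0,0,-1],[0,0,-2,0,0,0,-1],[0,0,-3,0,0,0,-1],[0,0,-3,0,0,0,-1],[0,0,-3,0,0,0,-1],[0,0,0,0,0,0,-1],[0,0,0,0,0,0,-1],[0,0,0,0,0,0,-1]]';python3 - <<'E'
from workcell import *
from h import *
c=capture("side");np.savez("side3.npz",**c)
a=c["pixels"][80:230,280:430,::-1];cv2.imwrite("pics/side3z.png",cv2.resize(a,None,fx=4,fy=4))
p=get_state()["ee_pos"];print(p,(project(c,[p,p-[0,0,51.2],p-[0,0,92.2]])-[280,80])*4)
E
```

```text
t: 5.62
ee_pos: [446.6, 137.2, 237.7]
orientation: [[0.298, -0.955, -0.002], [-0.955, -0.298, -0.001], [0.0, 0.002, -1.0]]
wrist_force: [-0.9, 0.1, -3.2]
grip_width: 29.6
[446.7225438  137.33241788 237.72214992] [[291.82676283 373.4951992 ]
 [288.24689911 438.63326382]
 [285.47572328 488.7988525 ]]
```

View pics/side3z.png

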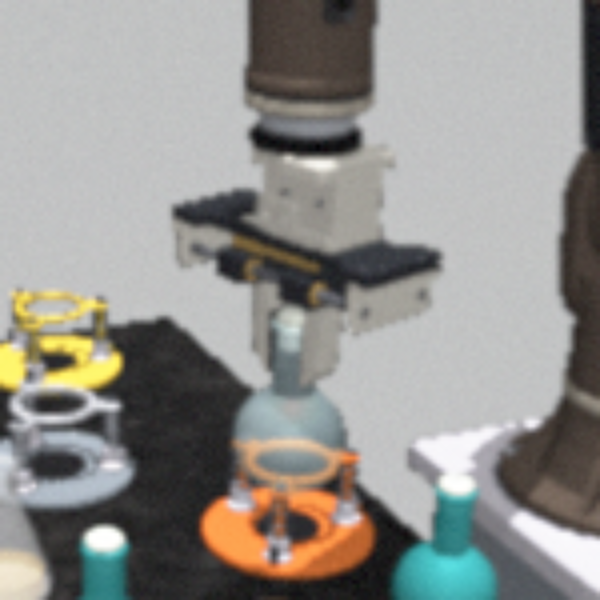

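The flask is held upright, ball at about zoom (290,438), clear of its ring. Next I carry it over to the cradle.

```bash
python3 -m creep '[[1,0.1,0,0,0,0,-1],[2,0.3,0,0,0,0,-1],[2.5,0.3,0,0,0,0,-1],[2.5,0.3,0,0,0,0,-1],[2.5,0.3,0,0,0,0,-1],[2.5,0.3,0,0,0,0,-1],[2.5,0.3,0,0,0,0,-1],[2.5,0.3,0,0,0,0,-1],[2.5,0.3,0,0,0,0,-1],[2.5,0.3,0,0,0,0,-1],[2.5,0.3,0,0,0,0,-1],[2.5,0.3,0,0,0,0,-1],[2.5,0.3,0,0,0,0,-1],[2.5,0.3,0,0,0,0,-1],[2,0.3,0,0,0,0,-1],[0.5,0.1,0,0,0,0,-1],[0,0,0,0,0,0,-1],[0,0,0,0,0,0,-1]]';python3 - <<'E'
from workcell import *
from h import *
for n,(x,y) in(("side",(210,70)),("top",(300,110))):
    c=capture(n);np.savez(n+"4.npz",**c)
    a=c["pixels"][y:y+150,x:x+150,::-1];cv2.imwrite(f"pics/{n}4z.png",cv2.resize(a,None,fx=4,fy=4))
    p=get_state()["ee_pos"];print(p,(project(c,[p,p-[0,0,51.2],p-[0,0,92.2],[510,-216,80]])-[x,y])*4)
print(get_state()["qpos"])
E
```

```text
t: 7.92
ee_pos: [511.2, -213.2, 238.8]
orientation: [[0.3, -0.954, 0.0], [-0.954, -0.3, 0.0], [-0.0, -0.0, -1.0]]
wrist_force: [-0.3, 0.3, -1.8]
grip_width: 29.3
[ 511.24469721 -213.2321554   238.82329385] [[328.37234704 277.33546238]
 [329.66833151 331.55623462]
 [330.68505354 373.68187744]
 [332.61873371 438.45493057]]
[ 511.26535036 -213.40886744  238.85237496] [[356.05906338 228.92164598]
 [342.40000019 240.96317737]
 [332.3624729  249.81279472]
 [321.13735642 264.67502404]]
[ 0.49493525  0.32720038 -0.2573606   1.71434216  0.09113429  1.11165166
 -1.05652436]
```

View pics/side4z.png

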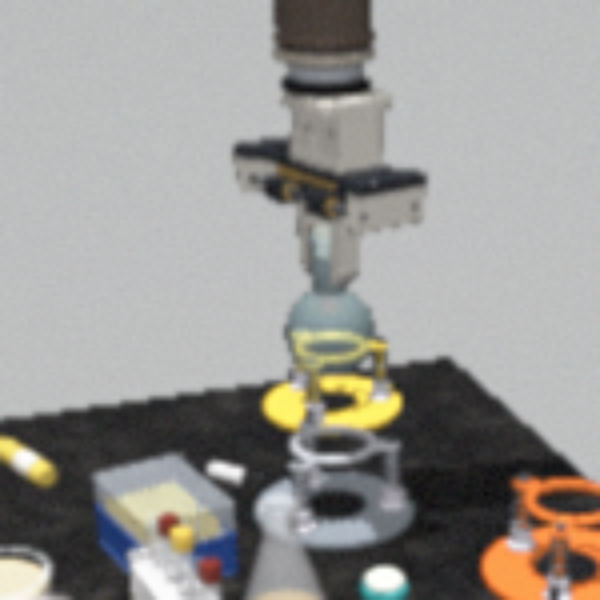

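View pics/top4z.png

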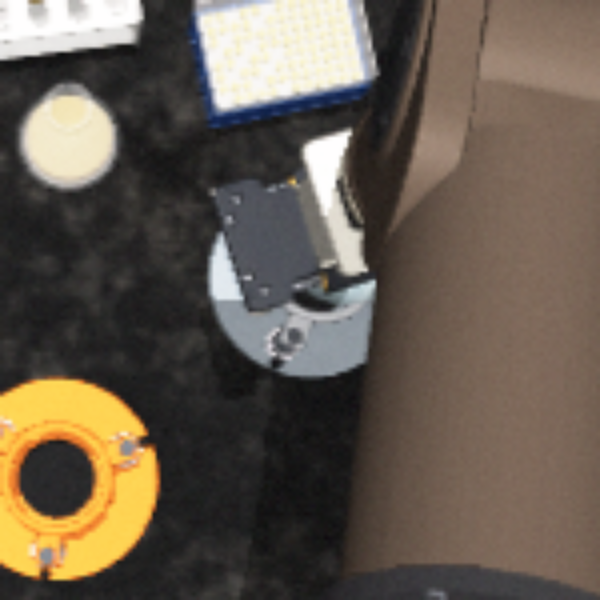

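Run:
```python
from h import *
np.set_printoptions(precision=1,suppress=True)
S=ld("side0.npz");T=ld("top0.npz")
a=S["pixels"][165:215,265:325,::-1];cv2.imwrite("pics/cr_s.png",cv2.resize(a,None,fx=12,fy=12,interpolation=2))
a=T["pixels"][150:212,346:410,::-1];cv2.imwrite("pics/cr_t.png",cv2.resize(a,None,fx=9,fy=9,interpolation=2))
t=np.linspace(0,2*np.pi,4,False)
def cir(r,z):return [[510+r*np.cos(q),-216+r*np.sin(q),z] for q in t]
for nm,c,o,f in(("s",S,[265,165],12),("t",T,[346,150],9)):
  for r,z in((76,12),(41,80),(33,80)): 
    p=(project(c,cir(r,z))-o)*f; print(nm,r,z,p.ravel(), "centre",p.mean(0))
```

```text
s 76 12 [113.2 408.1 421.9 473.1 563.7 331.  270.2 273.5] centre [342.2 371.5]
s 41 80 [212.4 194.8 380.5 226.8 460.8 156.3 297.3 126.5] centre [337.7 176.1]
s 33 80 [237.1 191.  372.  216.5 437.  160.  305.  135.8] centre [337.8 175.8]
t 76 12 [277.4  40.   52.7 259.9 278.2 486.4 503.3 264.3] centre [277.9 262.7]
t 41 80 [308.3 108.7 180.2 234.3 308.9 363.1 437.1 236.7] centre [308.6 235.7]
t 33 80 [308.3 133.4 205.2 234.5 308.8 338.1 412.  236.5] centre [308.6 235.6]
```

View pics/cr_s.png

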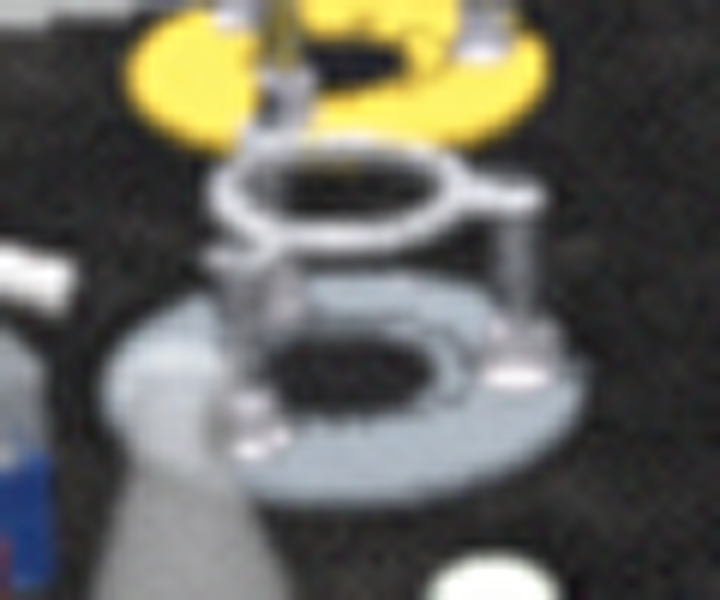

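View pics/cr_t.png

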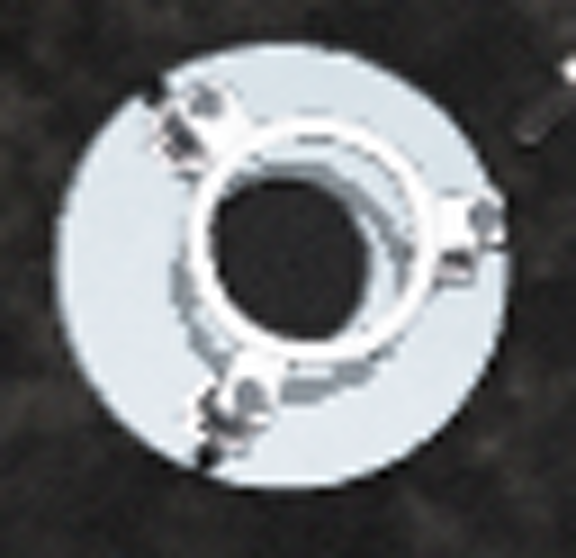

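Top view matches the ring centre at (510,-216) to about 1 mm, the side view to about 2 mm. Now a small correction and a descent to just above the seat.

```bash
python3 -m creep '[[0.2,0.1,0,0,0,0,-1],[0,0,1,0,0,0,-1],[0,0,1.5,0,0,0,-1],[0,0,1.5,0,0,0,-1],[0,0,1.5,0,0,0,-1],[0,0,1,0,0,0,-1],[0,0,0.5,0,0,0,-1],[0,0,0,0,0,0,-1],[0,0,0,0,0,0,-1],[0,0,0,0,0,0,-1]]';python3 - <<'E'
from workcell import *
from h import *
for n,(x,y) in(("side",(230,110)),):
    c=capture(n);np.savez(n+"5.npz",**c)
    a=c["pixels"][y:y+120,x:x+120,::-1];cv2.imwrite(f"pics/{n}5z.png",cv2.resize(a,None,fx=5,fy=5))
    p=get_state()["ee_pos"];print(p,get_state()["wrist_force"],(project(c,[p,p-[0,0,51.2],p-[0,0,92.2],[510,-216,80]])-[x,y])*5+2)
E
```

```text
t: 9.28
ee_pos: [511.1, -216.7, 169.2]
orientation: [[0.298, -0.955, 0.001], [-0.955, -0.298, -0.0], [0.001, -0.001, -1.0]]
wrist_force: [0.3, -0.0, -1.9]
grip_width: 29.6
[ 511.03202846 -216.68741232  169.14391149] [-0.0238622  -0.85405401 -2.68020874] [[313.44090367 238.74262327]
 [315.02771598 303.38204776]
 [316.27219547 353.61925132]
 [317.77341713 350.06866322]]
```

View pics/side5z.png

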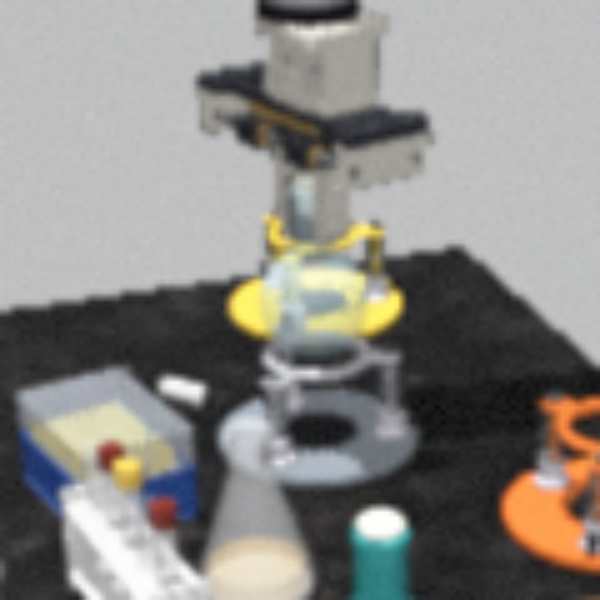

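The flask hangs centred over the ring: ball at (315,303), ring at about (316,355). Lowering in small steps.

```bash
python3 -m creep '[[0,0,0.3,0,0,0,-1],[0,0,0.3,0,0,0,-1],[0,0,0.3,0,0,0,-1],[0,0,0.2,0,0,0,-1],[0,0,0,0,0,0,-1],[0,0,0,0,0,0,-1]]'; python3 -m creep '[[0,0,0.2,0,0,0,-1],[0,0,0.1,0,0,0,-1],[0,0,0,0,0,0,-1]]';python3 -m creep '[[0,0,0.2,0,0,0,-1],[0,0,0.1,0,0,0,-1],[0,0,0,0,0,0,-1]]'
```

```text
t: 10.07
ee_pos: [510.9, -216.6, 157.8]
orientation: [[0.298, -0.955, 0.0], [-0.955, -0.298, -0.0], [0.0, -0.0, -1.0]]
wrist_force: [0.3, -0.1, -2.4]
grip_width: 29.2
t: 10.45
ee_pos: [510.7, -216.6, 154.6]
orientation: [[0.298, -0.955, -0.0], [-0.955, -0.298, 0.0], [-0.0, 0.0, -1.0]]
wrist_force: [0.6, -0.2, -2.0]
grip_width: 29.5
t: 10.82
ee_pos: [510.9, -216.5, 151.8]
orientation: [[0.298, -0.955, 0.0], [-0.955, -0.298, 0.0], [0.0, -0.0, -1.0]]
wrist_force: [-1.1, 1.3, 1.4]
grip_width: 29.4
```

Contact began at about TCP z 153. Pressing on slowly.

```bash
for i in 1 2; do python3 -m creep '[[0,0,0.2,0,0,0,-1],[0,0,0.2,0,0,0,-1],[0,0,0.2,0,0,0,-1],[0,0,0,0,0,0,-1]]' | egrep 'ee_pos|wrist|grip'; done; python3 -m creep '[[0,0,0.2,0,0,0,-1],[0,0,0.2,0,0,0,-1],[0,0,0,0,0,0,-1]]'| egrep 'ee_pos|wrist|grip'
python3 - <<'E'
from workcell import *
from h import *
for n,(x,y) in(("side",(230,110)),):
    c=capture(n);np.savez(n+"6.npz",**c)
    a=c["pixels"][y:y+120,x:x+120,::-1];cv2.imwrite(f"pics/{n}6z.png",cv2.resize(a,None,fx=5,fy=5))
E
```

```text
ee_pos: [510.8, -216.5, 145.6]
wrist_force: [-1.6, 1.9, 2.5]
grip_width: 29.4
ee_pos: [510.9, -216.5, 139.7]
wrist_force: [-1.5, 2.7, 4.6]
grip_width: 29.6
ee_pos: [510.9, -216.5, 135.8]
wrist_force: [-1.6, 1.6, 6.4]
grip_width: 29.6
```

View pics/side6z.png

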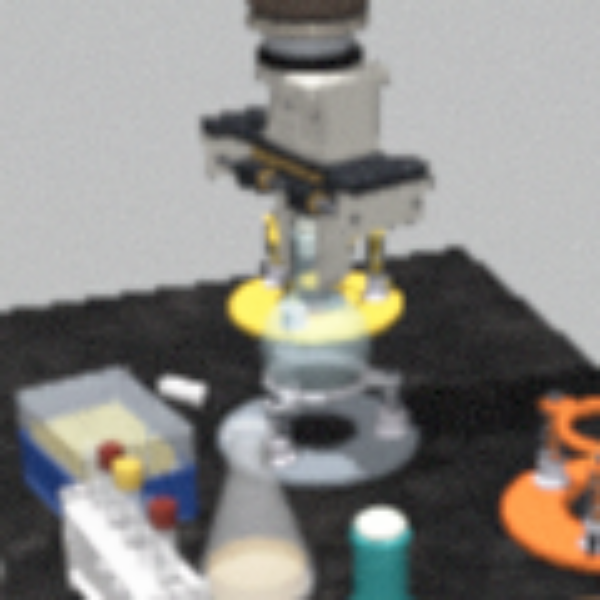

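The ring is going down with the flask upright in it, and force rises about as the springs should. I'll ease the small side load and continue.

```bash
python3 -m creep '[[-0.1,0.05,0.2,0,0,0,-1],[0,0,0.2,0,0,0,-1],[0,0,0,0,0,0,-1],[0,0,0,0,0,0,-1]]' | egrep 'ee_pos|wrist|grip'; for i in 1 2 ; do python3 -m creep '[[0,0,0.1,0,0,0,-1],[0,0,0.1,0,0,0,-1],[0,0,0,0,0,0,-1],[0,0,0,0,0,0,-1]]' | egrep 'ee_pos|wrist|grip'; done
```

```text
ee_pos: [510.4, -215.9, 132.1]
wrist_force: [-0.8, 1.4, 7.4]
grip_width: 29.6
ee_pos: [510.4, -215.9, 130.2]
wrist_force: [-1.6, 2.0, 7.9]
grip_width: 29.8
ee_pos: [510.4, -215.9, 128.2]
wrist_force: [-1.1, 2.5, 9.7]
grip_width: 29.5
```

```bash
for i in 1 2 ; do python3 -m creep '[[0,0,0.1,0,0,0,-1],[0,0,0,0,0,0,-1],[0,0,0,0,0,0,-1]]' | egrep 'ee_pos|wrist|grip'; done
```

```text
ee_pos: [510.5, -215.9, 127.7]
wrist_force: [-3.9, 2.1, 14.5]
grip_width: 29.3
ee_pos: [510.7, -215.8, 127.5]
wrist_force: [-6.5, 2.9, 20.4]
grip_width: 29.7
```

```bash
python3 -m creep '[[0,0,-0.05,0,0,0,-1],[0,0,0,0,0,0,-1],[0,0,0,0,0,0,-1],[0,0,0,0,0,0,-1]]' | egrep 't:|ee_pos|wrist|grip'
python3 - <<'E'
from workcell import *
from h import *
n,(x,y)="side",(265,145)
c=capture(n);np.savez(n+"7.npz",**c)
a=c["pixels"][y:y+80,x:x+80,::-1];cv2.imwrite(f"pics/{n}7z.png",cv2.resize(a,None,fx=7.5,fy=7.5,interpolation=2))
t=np.linspace(0,2*np.pi,8,False)
for z in(55,80):
  p=(project(c,[[510+41*np.cos(q),-216+41*np.sin(q),z] for q in t])-[x,y])*7.5+3;print(z,p.min(0),p.max(0))
print((project(c,[[510,-216,79]])-[x,y])*7.5+3)
W=world(c);k=(np.hypot(W[...,0]-510,W[...,1]+216)<66)&(np.hypot(W[...,0]-510,W[...,1]+216)>46)&(W[...,2]>35)&(W[...,2]<110)
print(np.percentile(W[k][:,2],[50,75,90,97]),k.sum())
W=world(ld("side0.npz"));k=(np.hypot(W[...,0]-510,W[...,1]+216)<66)&(np.hypot(W[...,0]-510,W[...,1]+216)>46)&(W[...,2]>35)&(W[...,2]<110)
print(np.percentile(W[k][:,2],[50,75,90,97]),k.sum())
E
```

```text
t: 15.0
ee_pos: [510.6, -215.8, 127.6]
wrist_force: [-4.2, 3.2, 17.0]
grip_width: 29.6
55 [137.48321942 276.26746953] [291.4826473  340.67432172]
80 [135.72981817 232.03974106] [291.0019151  294.72575709]
[[214.20452061 264.41992821]]
[51.27981784 54.41265236 56.76999584 82.50554622] 50
[63.78837547 78.23850627 81.50990604 82.8941831 ] 120
```

View pics/side7z.png

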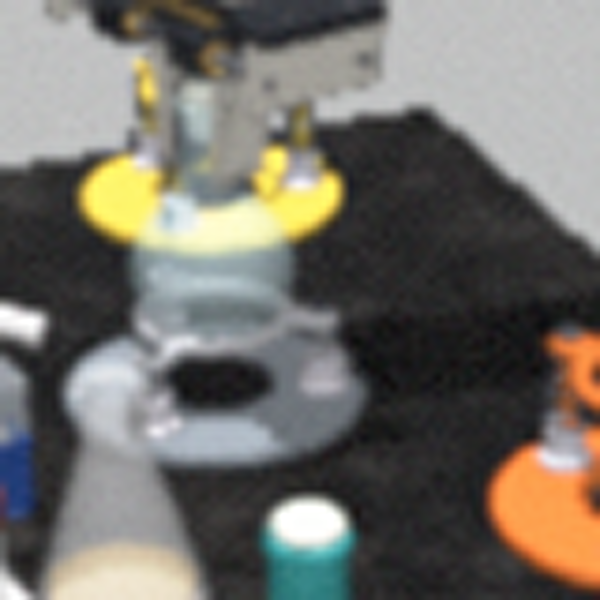

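The ring's lugs now measure about 55 mm high (81 mm before), and the ball at (213,265) matches the prediction of (214,264). I'll let it settle, then hand in.

```bash
python3 -m creep '[[0,0,0,0,0,0,-1],[0,0,0,0,0,0,-1],[0,0,0,0,0,0,-1],[0,0,0,0,0,0,-1],[0,0,0,0,0,0,-1],[0,0,0,0,0,0,-1],[0,0,0,0,0,0,-1],[0,0,0,0,0,0,-1]]'
python3 - <<'E'
from workcell import *
from h import *
c=capture("top");b=ld("top0.npz")
d=np.abs(c["pixels"].astype(int)-b["pixels"]).max(2)
for n,(x,y,X,Y) in dict(small=(180,178,216,213),conical=(302,128,333,162),pen=(404,135,438,168),yellowpen=(428,84,465,104)).items(): print(n,np.median(d[y:Y,x:X]),d[y:Y,x:X].max())
print(get_state()["wrist_force"]); print(close_job())
E
```

```text
t: 16.05
ee_pos: [510.6, -215.8, 127.6]
orientation: [[0.298, -0.955, 0.002], [-0.955, -0.298, -0.001], [0.001, -0.001, -1.0]]
wrist_force: [-5.7, 3.0, 17.1]
grip_width: 29.4
small 3.0 11
conical 3.0 10
pen 67.5 180
yellowpen 3.0 10
[-4.45886498  3.36054613 17.90261424]
the job is handed in; nothing more can be done
None
```

The large flask is seated upright in the sprung ring of the grey cradle and held pressed down to the bottom of the ring's travel. The job is handed in at about 16 s, but no verdict was reported. I gripped the neck at 40 N, lifted the flask off its cork ring, carried it over and lowered it until it touched the ring. I then pressed slowly until the force jumped, about 25 mm further down.

**Last checks:**
- **Press:** the tool stayed still at z = 127.6 mm, with a steady 17–18 N upward on the wrist. That is about 19–20 N on the ring with the flask's weight, plus about 5 N sideways.
- **Ring:** its lugs measured about 55 mm high in the side view, against about 81 mm at the start.
- **Flask:** the ball was within about 1 mm of where it should sit, and the flask looked upright.
- **Left alone:** before-and-after top views show no change for the smaller flask, the conical flask or the yellow stick near the top right.
- **Not confirmed:** the spot beside the cradle with a white-labelled object, possibly the marker, did differ between the two top views. The arm overhangs that spot, so I take the difference to be the arm. Nothing of the robot went low near there, and the white object is still there in the side view.

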